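# Re-rack the ink bottles in reverse order

## Task

Move the four ink bottles from the wooden rack into the empty grey rack, one to a compartment, in the reverse order: looking along both rows from the same side, the bottle that stood leftmost in the wooden rack must end rightmost in the grey one, the second from the left second from the right, and so on. Keep them upright, set each one down on the compartment's floor rather than dropping it, and leave all four standing free.

Things in the scene. Friction and masses are not known exactly. Their poses are not given: they have to be found in the camera images.
- bottle_dropper: Slim round ink bottle with a rubber dropper bulb, 92 mm tall: straight body 34 mm in diameter up to 56 mm (grip it there), then shoulder, 21 mm collar and 12 mm bulb. Amber glass, black top. Upright and loose, about 90 g. Origin: centre of its underside, which rests 10 mm above the table both in the old rack and in the new one; z up.
- bottle_square: Square ink bottle, 68 mm tall: body 40 x 40 mm and 50 mm high (grip it across two opposite faces), with a 28 mm round cap on it. x and y are square to the faces. Amber glass, black top. Upright and loose, about 130 g. Origin: centre of its underside, which rests 10 mm above the table both in the old rack and in the new one; z up.
- bottle_jar: Squat round ink jar, 54 mm tall, 44 mm in diameter all the way up; the upper 20 mm is its wide black lid, as wide as the jar. Amber glass, black top. Upright and loose, about 120 g. Origin: centre of its underside, which rests 10 mm above the table both in the old rack and in the new one; z up.
- bottle_tallcap: Ink bottle with a low round foot 44 mm in diameter (16 mm high, sloping in above to 26 mm) and a tall straight black cap 24 mm in diameter from 26 to 80 mm, its top (grip the cap). Amber glass, black top. Upright and loose, about 100 g. Origin: centre of its underside, which rests 10 mm above the table both in the old rack and in the new one; z up.
- old_rack: Wooden base board of the old rack, 80 x 284 mm, 6 mm thick, fixed to the table. Four square seats stand on it in one row along its y axis, centred at y = -102, -34, +34 and +102 mm. Origin: centre of its underside on the table; y along the row, within 15 degrees of the table's left-right direction; z up.
- new_rack: Grey plastic rack, empty, fixed: 71 x 275 mm, floor 10 mm above the table, walls and dividers 3 mm thick, tops 18 mm above the table. Four 65 x 65 mm compartments in a row along its y, centred at y = -102, -34, 34, 102 mm. Origin: centre of its underside, on the table; y within 15 degrees of table left-right; z up. Either rack may be the nearer one; a low brush lies between them.
- seat_dropper: Pale wooden seat of the old rack, in which the slim dropper bottle stands at the start (the seats look alike and are told apart by place): fixed, 66 x 66 mm outside, 60 x 60 mm inside, wall 3 mm, 12 mm tall, its floor 4 mm thick. Origin: centre of its underside, 6 mm above the table; x, y along its sides and parallel to the old rack's x, y; z up.
- seat_square: Pale wooden seat of the old rack, in which the square bottle stands at the start (the seats look alike and are told apart by place): fixed, 66 x 66 mm outside, 60 x 60 mm inside, wall 3 mm, 12 mm tall, its floor 4 mm thick. Origin: centre of its underside, 6 mm above the table; x, y along its sides and parallel to the old rack's x, y; z up.
- seat_jar: Pale wooden seat of the old rack, in which the squat jar stands at the start (the seats look alike and are told apart by place): fixed, 66 x 66 mm outside, 60 x 60 mm inside, wall 3 mm, 12 mm tall, its floor 4 mm thick. Origin: centre of its underside, 6 mm above the table; x, y along its sides and parallel to the old rack's x, y; z up.
- seat_tallcap: Pale wooden seat of the old rack, in which the tall-capped bottle stands at the start (the seats look alike and are told apart by place): fixed, 66 x 66 mm outside, 60 x 60 mm inside, wall 3 mm, 12 mm tall, its floor 4 mm thick. Origin: centre of its underside, 6 mm above the table; x, y along its sides and parallel to the old rack's x, y; z up.
Not all that is in view belongs to the job. Leave any green or yellow look-alike of the bottle_jar alone. Leave any blue look-alike of the bottle_square alone.

How it is judged:
By the outcome, as a careful person would: the job done as asked, in the order asked, and still so for the second after the job is handed in, with the robot touching nothing.
It also fails if it takes over 96 s, if anything falls off the work surface, if the arm or the gripper's body presses on something with over 40 N, if the wrist force passes 120 N, or if a joint passes its speed limit or range.

## Robot

A 6-joint arm with a two-finger parallel gripper is mounted at the origin on the work surface. World frame = base frame: x ahead of the robot, y to its left, z up, the work surface at z = 0. Lengths are in m, angles in rad, forces in N, time in s.
With the tool pointing down it reaches from about 0.25 to 0.775 m from the base axis. Payload 4 kg.
Tool frame: the origin (TCP) lies midway between the tips of the shut fingers; the grasp point (between the pads) lies 19 mm behind it; z points along the fingers, y is the line along which they close (so a half turn about z gives the same grasp; the last joint's range is limited). The gripper opens to 85 mm and grips with 20 to 120 N. Pads are 22 mm wide; open, the fingers measure 114 mm over their backs; the gripper's body (76 mm by 85 mm) begins 54 mm behind the grasp point. The pads swing forward as they close: fully open they stand 13 mm farther back than shut.
Start: joints at [-1.371, 0.087, 1.371, -0, 1.684, -0.103], TCP at [0.164, -0.525, 0.231] pointing down, gripper open.
Joint ranges: [-3.1, 3.1], [-0.76, 2.03], [0.27, 2.55], [-1.08, 4.22], [0.17, 2.65], [-2.57, 2.57]. Speed limits (rad/s): [2.79, 2.79, 3.14, 3.14, 3.14, 3.14].

## Interface

Orientations are given as a unit quaternion [w, x, y, z].
In Python, from station import get_state, read_camera, hand_in gives the robot as it stands. The module is installed in compiled form; this text tells all that it offers.
- The arm moves only by the shell command python3 -m inch 'ROWS' [FORCE]. ROWS is JSON, a list that holds one entry, the list of rows, each a list of 7 numbers: the finger opening in m, from 0 to 0.0854, then the shift along the tool's x, y, z in m, then the turn, a rotation vector about the tool's x, y, z in degrees. A call has 1 to 8 rows; each row shifts and turns the commanded pose from where the row before left it, along the tool's axes as they then stand; what a row does not reach is not made up. A row lasts 1/10 s, in which the tool goes at most 50 mm and 8.59 degrees, less where a joint would pass 70% of its speed; a pose out of reach is approached as far as the arm can. A call with a gripper value outside its range is refused whole. The fingers move at their own pace and stop on an object; FORCE is the grip in N (left out, the last holds). Time passes only in rows, so rows that do not move let the fingers close. It gives the time, the measured TCP pose, the force, the opening and the grip force at its end, in the units of the state.
- get_state(): the state, without advancing time (a new reading comes with each control period).
- read_camera(name): name is "scene" or "top"; returns a dict with "img" (400x640x3 uint8, red, green, blue), "mtx" (3x3 intrinsics, pixels), "R" (3x3) and "t" (3): a world point X has camera coordinates R X + t. Camera axes: x right, y down, z forward; pixel columns grow to the right and rows downward; lengths in m; the calibration is good to about 2 mm. A picture is of the moment at which its call begins. There is no depth.
- hand_in(): hands the job in; it is judged then, once.
The state is a dict: "t": time; "joint_pos": joint angles; "joint_vel": joint speeds; "joint_torque": joint torques, N m; "ee_pos": TCP position; "tool_rot": TCP orientation; "wrist_force": force on the tool from outside, world axes, zero at the start; "moment": the same for the moment, N m; "width": finger opening in m; "gripper_force": force on a finger pad.
Only numpy, scipy, OpenCV 4.12 (cv2) and the standard library are available. Lean on these libraries where they do the work, as an engineer would, in place of code of your own. Each camera call takes 0.05 s, during which the arm holds its last target. There are 200 camera calls.

## Working session

There is one attempt and no reset: what is moved stays moved. The work goes in short steps, Python scripts to look and compute and a shell command to move; the robot and the scene stay as the last step left them, time stands still between calls to the robot, and variables do not carry over. Pictures are saved under pics/ and viewed, at most 14 in all, crops included, and the job is handed in when it is done.

```bash
mkdir -p pics; python3 - <<'E'
from station import *
import cv2
for n in("top","scene"):
    c=read_camera(n);cv2.imwrite(f"pics/{n}0.png",c["img"][:,:,::-1]);print(n,c["mtx"].round(1).tolist(),c["R"].round(3).tolist(),c["t"].round(3).tolist())
s=get_state();print(s)
E
```

```text
top [[456.9, 0.0, 319.9], [0.0, 456.9, 195.2], [0.0, 0.0, 1.0]] [[-0.062, -0.998, 0.005], [-0.97, 0.059, -0.237], [0.236, -0.02, -0.971]] [0.012, 0.628, 0.656]
scene [[372.9, 0.0, 319.0], [0.0, 372.9, 199.3], [0.0, 0.0, 1.0]] [[-0.666, 0.746, 0.015], [0.589, 0.539, -0.602], [-0.457, -0.392, -0.798]] [0.422, -0.311, 1.0]
{'t': 0.1, 'joint_pos': array([-1.37112786e+00,  8.79085612e-02,  1.37213587e+00, -1.75641641e-06,
        1.68360214e+00, -1.03086301e-01]), 'joint_vel': array([ 0.00097791, -0.00181403, -0.00335921,  0.00089221,  0.00145428,
        0.00086297]), 'joint_torque': array([ 3.02994493e-03, -3.53014147e+01, -3.14219677e+01,  1.26261983e-05,
        7.94187421e-03,  1.60096994e-05]), 'ee_pos': array([ 0.16389411, -0.52453458,  0.23022455]), 'tool_rot': array([-1.02571780e-03,  9.88563800e-01,  1.50799732e-01, -5.04453109e-05]), 'wrist_force': array([-0.06281879,  0.57167727, -0.11089305]), 'moment': array([0.02312079, 0.01628923, 0.03969344]), 'gripper_force': 0.0, 'width': 0.08542156643394427}
```

View pics/top0.png

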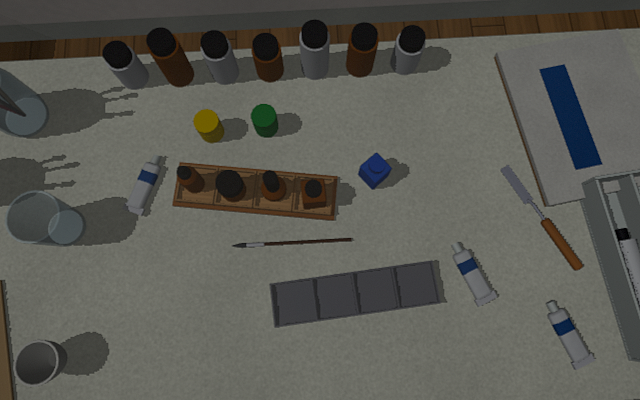

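View pics/scene0.png

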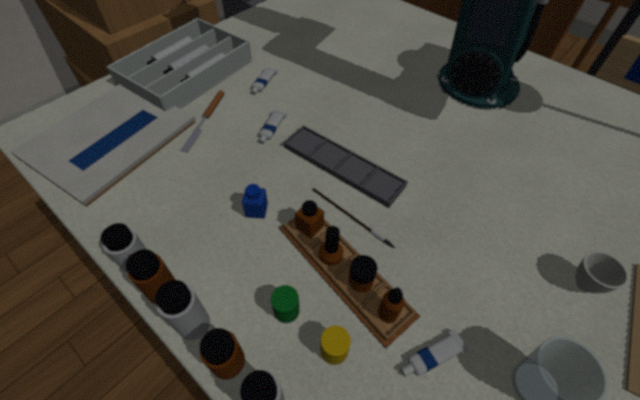

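The top view shows the wooden rack at about (173–338, 163–220) and the empty grey rack at (270–445, 262–327). The brush lies between them at row 242. Possible confusions:
- Jar at (231,184), against the yellow jar (208,126) and the green jar (264,120).
- Square bottle at (313,192), against the blue bottle (375,170).
- Dropper and tallcap, at (190,178) and (271,185), against each other.

I'll check these in a close crop.

```bash
python3 - <<'E'
import cv2
t=cv2.imread("pics/top0.png");s=cv2.imread("pics/scene0.png")
f=lambda im,k:cv2.convertScaleAbs(cv2.resize(im,None,fx=k,fy=k,interpolation=cv2.INTER_CUBIC),alpha=1.7)
cv2.imwrite("pics/c1.png",f(t[150:230,165:350],4.3));cv2.imwrite("pics/c2.png",f(t[250:335,260:455],4))
cv2.imwrite("pics/c3.png",f(s[190:350,270:430],3.7))
E
```

```text
(no output)
```

View pics/c1.png

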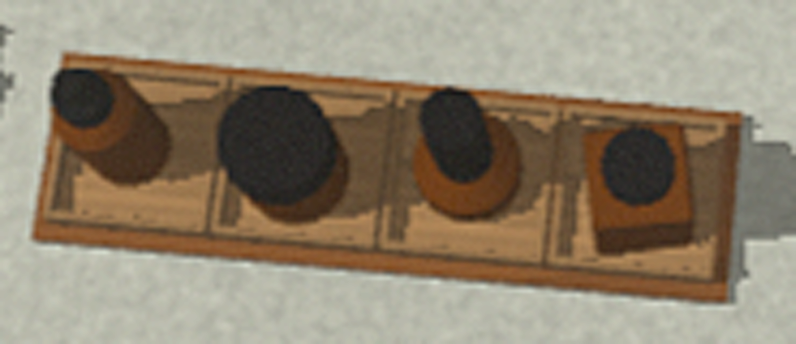

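View pics/c2.png

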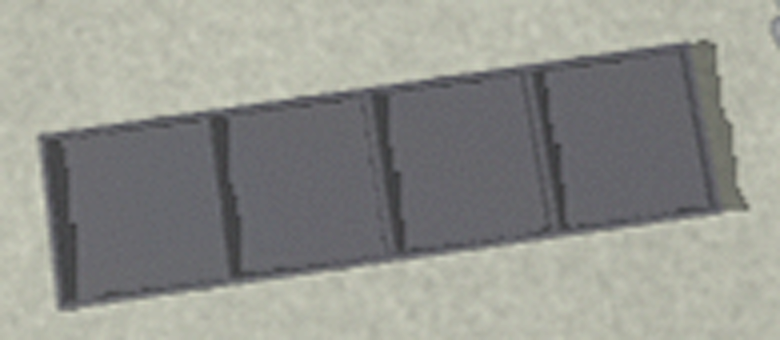

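View pics/c3.png

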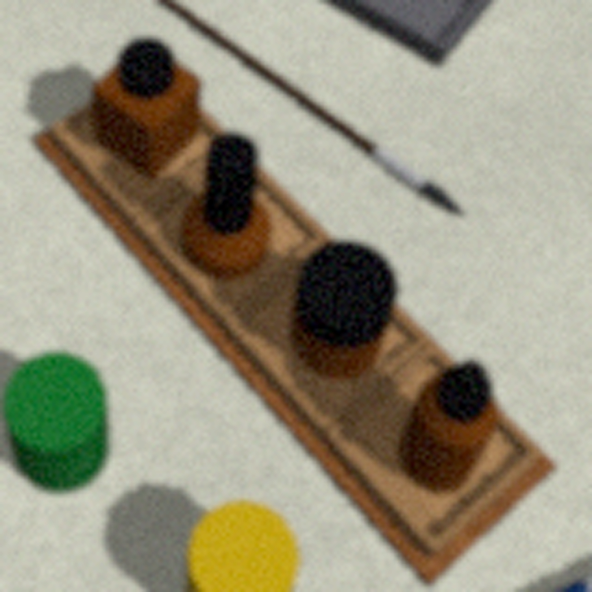

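The crops settle the order, left to right in the top view: dropper, jar, tallcap, square. The grey rack must therefore read square, tallcap, jar, dropper.

```bash
cat > h.py <<'E'
import numpy as np,cv2
from station import *
C={n:read_camera(n) for n in("top","scene")}
def w(n,u,v,z):
    c=C[n];d=c["R"].T@np.linalg.solve(c["mtx"],[u,v,1]);o=-c["R"].T@c["t"];return (o+d*(z-o[2])/d[2])[:2]
def px(n,X):
    c=C[n];p=c["mtx"]@(c["R"]@np.array(X)+c["t"]);return p[:2]/p[2]
E
python3 - <<'E'
from h import *
a=lambda u,v,z:w("top",165+u/4.3,150+v/4.3,z)
g=lambda u,v,z:w("top",260+u/4,250+v/4,z)
s=lambda u,v,z:w("scene",270+u/3.7,190+v/3.7,z)
def rack(P,n):
    P=np.array(P);print(n,"centre",P.mean(0).round(4),"len",np.linalg.norm(P[0]-P[1]).round(4),np.linalg.norm(P[3]-P[2]).round(4),"wid",np.linalg.norm(P[0]-P[3]).round(4))
    d=(P[0]+P[3]-P[1]-P[2]);d/=np.linalg.norm(d);print(" ydir",d,"deg",np.degrees(np.arctan2(-d[0],d[1])).round(2))
    for k in(102,34,-34,-102):print("  ",k,(P.mean(0)+d*k/1000).round(4))
rack([a(65,52,.006),a(742,114,.006),a(730,302,.006),a(34,240,.006)],"old")
rack([g(40,135,.018),g(688,44,.018),g(716,212,.018),g(62,310,.018)],"new")
print("drop",a(80,92,.098),s(470,375,.1))
print("jar",a(278,146,.064),s(346,285,.064))
print("tall",a(447,108,.09),s(233,148,.09),"foot",a(467,167,.026))
print("sq",a(638,166,.078),s(147,65,.078))
q=np.array([a(585,132,.06),a(682,122,.06),a(692,215,.06),a(598,228,.06)]);print(q.round(4),q.mean(0))
for i in range(4):
    e=q[(i+1)%4]-q[i];print(np.linalg.norm(e),np.degrees(np.arctan2(e[1],e[0]))%90)
E
```

```text
old centre [0.6596 0.0833] len 0.2824 0.2835 wid 0.0803
 ydir [0.15323859 0.98818922] deg -8.81
   102 [0.6752 0.1841]
   34 [0.6648 0.1169]
   -34 [0.6544 0.0497]
   -102 [ 0.644  -0.0175]
new centre [ 0.4724 -0.0748] len 0.2728 0.2698 wid 0.0703
 ydir [-0.07819367  0.99693819] deg 4.48
   102 [0.4644 0.0269]
   34 [ 0.4697 -0.0409]
   -34 [ 0.475  -0.1087]
   -102 [ 0.4803 -0.1765]
drop [0.67400068 0.18454106] [0.68040607 0.18934419]
jar [0.65876582 0.11903422] [0.66515601 0.12198961]
tall [0.66216082 0.05195125] [0.65821978 0.05026326] foot [0.65617725 0.05078831]
sq [ 0.63892813 -0.0170975 ] [ 0.64429885 -0.01404414]
[[ 0.6583  0.0023]
 [ 0.66   -0.0351]
 [ 0.6232 -0.0365]
 [ 0.6203 -0.0007]] [ 0.6404335  -0.01750646]
0.03742755384231782 2.616169844367832
0.03685782770094135 2.2282119650865297
0.03600416733477036 4.568212863671903
0.038102127289619016 4.413003995651101
```

```bash
cat > ov.py <<'E'
from h import *
B={"drop":((.6765,.1865),[(17,10),(17,66),(10.5,80),(6,102)]),"jar":((.6615,.1202),[(22,10),(22,44),(22,64)]),
"tall":((.6585,.0508),[(22,10),(22,26),(12,36),(12,90)]),"sq":((.6410,-.0165),[(14,78)])}
o=[]
for n,x0,y0,x1,y1 in(("top",165,150,350,230),("scene",270,190,430,350)):
    k=4 if n=="top" else 3.4
    im=cv2.convertScaleAbs(cv2.resize(C[n]["img"][y0:y1,x0:x1,::-1],None,fx=k,fy=k,interpolation=cv2.INTER_CUBIC),alpha=1.8)
    pl=lambda P:cv2.polylines(im,[np.int32([[(u-x0+.5)*k,(v-y0+.5)*k] for u,v in(px(n,p) for p in P)])],True,(255,255,0),1)
    for (c,l) in B.values():
        for r,z in l: pl([(c[0]+r*np.cos(t)/1e3,c[1]+r*np.sin(t)/1e3,z/1e3) for t in np.linspace(0,6.28,40)])
    c=B["sq"][0]
    for z in(.01,.06): pl([(c[0]+.02828*np.cos(t),c[1]+.02828*np.sin(t),z) for t in np.radians(45+90*np.arange(4)+3.5)])
    o.append(im)
W=max(i.shape[1] for i in o)
im=np.vstack([cv2.copyMakeBorder(i,0,0,0,W-i.shape[1],0) for i in o]);f=min(1,600/im.shape[0])
cv2.imwrite("pics/ov1.png",o[0]);cv2.imwrite("pics/ov2.png",o[1])
E
python3 ov.py
cat > go.py <<'E'
import sys
from station import *;import numpy as np
from scipy.spatial.transform import Rotation as Ro
s=get_state();x,y,z,ph=map(float,sys.argv[1:5]);R=Ro.from_quat(np.roll(s["tool_rot"],-1)).as_matrix()
p=np.radians(ph);T=np.array([[np.cos(p),np.sin(p),0],[np.sin(p),-np.cos(p),0],[0,0,-1]]).T
d=np.array([x,y,z])-s["ee_pos"]
print("t",s["t"],"shift now-axes mm",(R.T@d*1e3).round(1),"turn",Ro.from_matrix(R.T@T).as_rotvec(True).round(2),"shift target-axes mm",(T.T@d*1e3).round(1))
E
python3 go.py .6615 .1865 .15 81.2
```

```text
t 0.3 shift now-axes mm [ 687.  -530.6   81.4] turn [-3.000e-02 -3.000e-02 -6.385e+01] shift target-axes mm [779.1 382.8  80.9]
```

View pics/ov1.png

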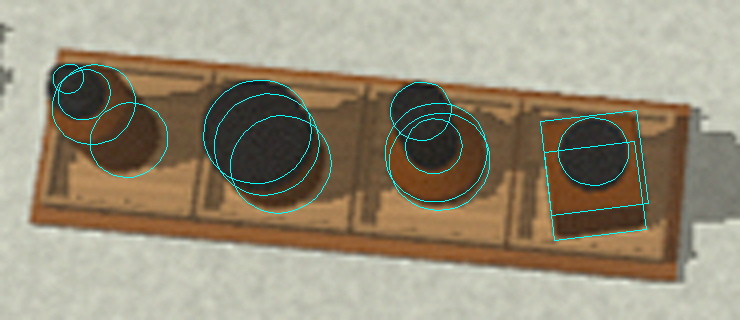

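View pics/ov2.png

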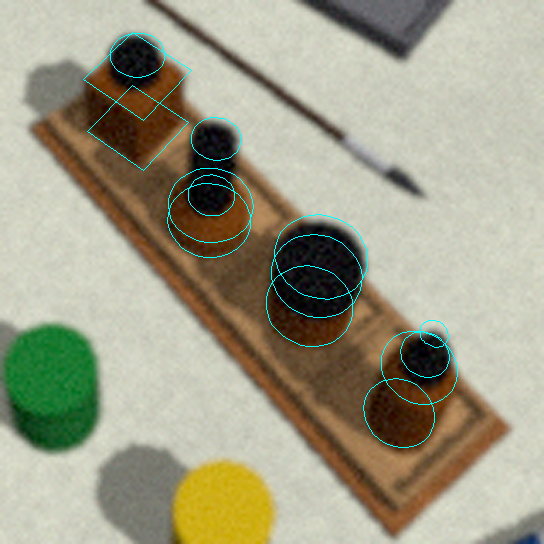

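The overlays fit in both views: model and observed outlines agree to about 1–2 mm, except the dropper at about 2–3 mm. I'll take the square bottle first and start with the turn.

```bash
python3 -m inch '[[[0.085,0,0,0,0,0,-8.5],[0.085,0,0,0,0,0,-8.5],[0.085,0,0,0,0,0,-8.5],[0.085,0,0,0,0,0,-8.5],[0.085,0,0,0,0,0,-8.5],[0.085,0,0,0,0,0,-8.5],[0.085,0,0,0,0,0,-8.5],[0.085,0,0,0,0,0,-8.5]]]' 60; python3 -m inch '[[[0.085,0,0,0,0,0,-8.2],[0.085,0,0,0,0,0,0],[0.085,0,0,0,0,0,0]]]'; python3 go.py .641 -.0165 .13 93.5
```

```text
t: 1.1
ee_pos: [0.164, -0.5249, 0.2312]
tool_rot: [-0.0, 0.733, 0.68, 0.0]
wrist_force: [0.9, -0.4, 0.7]
width: 0.0852
gripper_force: 0.0
t: 1.4
ee_pos: [0.164, -0.5249, 0.2312]
tool_rot: [-0.0, 0.686, 0.728, 0.0]
wrist_force: [-0.2, -1.4, -0.1]
width: 0.0852
gripper_force: 0.0
t 1.4 shift now-axes mm [479.4 506.2 101.3] turn [-0.   -0.01 -0.12] shift target-axes mm [478.4 507.2 101.2]
```

```bash
python3 -m inch '[[[0.085,30,31,0,0,0,0]]]' 2>&1 | tail -2; python3 -m inch '[[[0.085,0.03,0.032,0,0,0,0],[0.085,0.03,0.032,0,0,0,0],[0.085,0.03,0.032,0,0,0,0],[0.085,0.03,0.032,0,0,0,0],[0.085,0.03,0.032,0,0,0,0],[0.085,0.03,0.032,0,0,0,0],[0.085,0.03,0.032,0,0,0,0],[0.085,0.03,0.032,0,0,0,0]]]'; python3 go.py .641 -.0165 .13 93.5
```

```text
width: 0.0851
gripper_force: 0.0
t: 2.3
ee_pos: [0.4394, -0.2312, 0.2316]
tool_rot: [0.0, 0.686, 0.728, -0.0]
wrist_force: [0.4, -0.7, -0.4]
width: 0.0851
gripper_force: 0.0
t 2.3 shift now-axes mm [202.5 213.9 101.5] turn [ 0.03  0.04 -0.1 ] shift target-axes mm [202.  214.4 101.6]
```

My first row there was in millimetres by mistake. The 50 mm cap limited it, so no harm was done.

```bash
python3 -m inch '[[[0.085,0.034,0.036,0.01,0,0,0],[0.085,0.034,0.036,0.01,0,0,0],[0.085,0.034,0.036,0.01,0,0,0],[0.085,0.034,0.036,0.01,0,0,0],[0.085,0.034,0.036,0.02,0,0,0],[0.085,0.032,0.034,0.02,0,0,0],[0.085,0,0,0.01,0,0,0],[0.085,0,0,0,0,0,0]]]'; python3 go.py .641 -.0165 .025 93.5
```

```text
t: 3.1
ee_pos: [0.6342, -0.0211, 0.1399]
tool_rot: [-0.002, 0.685, 0.729, -0.002]
wrist_force: [-0.2, -0.6, -0.4]
width: 0.0848
gripper_force: 0.0
t 3.1 shift now-axes mm [  4.2   7.8 114.9] turn [-0.36 -0.03  0.07] shift target-axes mm [  4.2   7.1 114.9]
```

```bash
python3 -m inch '[[[0.085,0.004,0.007,0.02,0,0,0],[0.085,0,0,0.03,0,0,0],[0.085,0,0,0.03,0,0,0],[0.085,0,0,0.02,0,0,0],[0.085,0,0,0.01,0,0,0],[0.085,0,0,0,0,0,0],[0.085,0,0,0,0,0,0]]]'; python3 go.py .641 -.0165 .025 93.5
```

```text
t: 3.8
ee_pos: [0.643, -0.0186, 0.0353]
tool_rot: [0.001, 0.685, 0.728, 0.001]
wrist_force: [1.5, -0.6, 0.5]
width: 0.0849
gripper_force: 0.0
t 3.8 shift now-axes mm [ 2.2 -1.9 10.2] turn [ 0.16  0.04 -0.03] shift target-axes mm [ 2.2 -1.8 10.3]
```

```bash
python3 -m inch '[[[0.085,0.002,-0.002,0.01,0,0,0],[0.085,0,0,0,0,0,0],[0.03,0,0,0,0,0,0],[0.03,0,0,0,0,0,0],[0.03,0,0,0,0,0,0],[0.03,0,0,0,0,0,0],[0.03,0,0,0,0,0,0],[0.03,0,0,0,0,0,0]]]' 50; python3 -m inch '[[[0.03,0,0,0,0,0,0],[0.03,0,0,0,0,0,0],[0.03,0,0,0,0,0,0]]]' 50; python3 go.py .641 -.0165 .025 93.5
```

```text
t: 4.6
ee_pos: [0.6407, -0.0159, 0.0239]
tool_rot: [0.001, 0.685, 0.729, 0.001]
wrist_force: [1.2, 1.0, 1.9]
width: 0.0396
gripper_force: 51.1
t: 4.9
ee_pos: [0.6407, -0.0159, 0.0239]
tool_rot: [0.001, 0.685, 0.729, 0.001]
wrist_force: [2.1, 0.0, 2.9]
width: 0.0395
gripper_force: 51.1
t 4.9 shift now-axes mm [-0.6  0.2 -1.1] turn [0.1  0.02 0.05] shift target-axes mm [-0.6  0.2 -1.1]
```

```bash
python3 -m inch '[[[0.03,0,0,-0.01,0,0,0],[0.03,0,0,-0.02,0,0,0],[0.03,0,0,-0.03,0,0,0],[0.03,0,0,-0.02,0,0,0],[0.03,0,0,0,0,0,0]]]' ; python3 go.py .4644 .0269 .09 94.5
```

```text
t: 5.4
ee_pos: [0.6412, -0.0161, 0.1063]
tool_rot: [0.002, 0.685, 0.729, 0.001]
wrist_force: [1.2, 0.0, -0.9]
width: 0.0391
gripper_force: 52.2
t 5.4 shift now-axes mm [  53.8 -173.8   15.5] turn [ 0.24  0.06 -0.95] shift target-axes mm [  56.7 -172.9   16.3]
```

```bash
python3 -m inch '[[[0.03,0.008,-0.025,0,0,0,-1],[0.03,0.012,-0.038,0,0,0,0],[0.03,0.013,-0.04,0,0,0,0],[0.03,0.013,-0.04,0,0,0,0],[0.03,0.008,-0.025,0,0,0,0],[0.03,0.002,-0.006,0.02,0,0,0],[0.03,0,0,0,0,0,0],[0.03,0,0,0,0,0,0]]]' ; python3 go.py .4644 .0269 .026 94.5
```

```text
t: 6.2
ee_pos: [0.461, 0.0266, 0.0817]
tool_rot: [-0.001, 0.678, 0.735, -0.001]
wrist_force: [1.1, -0.4, -2.2]
width: 0.0394
gripper_force: 52.2
t 6.2 shift now-axes mm [ 0.   3.6 55.7] turn [-0.21 -0.02  0.05] shift target-axes mm [ 0.   3.4 55.7]
```

```bash
python3 -m inch '[[[0.03,0,0.003,0.015,0,0,0],[0.03,0,0,0.02,0,0,0],[0.03,0,0,0.012,0,0,0],[0.03,0,0,0.004,0,0,0],[0.03,0,0,0,0,0,0],[0.03,0,0,0,0,0,0]]]' ; python3 go.py .4644 .0269 .0245 94.5
python3 - <<'E'
from h import *
t=C["top"]["img"][225:335,250:455,::-1];s=C["scene"]["img"][100:260,250:430,::-1]
f=lambda im,k:cv2.convertScaleAbs(cv2.resize(im,None,fx=k,fy=k),alpha=1.8)
cv2.imwrite("pics/p1.png",f(s,3.3))
E
```

```text
t: 6.8
ee_pos: [0.466, 0.0267, 0.033]
tool_rot: [0.001, 0.679, 0.735, 0.0]
wrist_force: [0.9, -0.7, -0.9]
width: 0.0395
gripper_force: 52.2
t 6.8 shift now-axes mm [ 0.3 -1.6  8.5] turn [0.07 0.02 0.04] shift target-axes mm [ 0.3 -1.6  8.5]
```

View pics/p1.png

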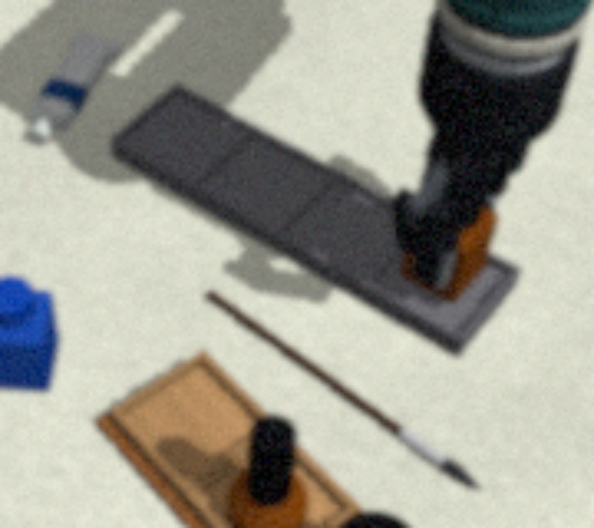

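The square bottle at (450,260) hangs inside the end compartment, clear of the walls. I'll lower it the last 9 mm.

```bash
python3 -m inch '[[[0.03,0,0,0.004,0,0,0],[0.03,0,0,0.003,0,0,0],[0.03,0,0,0.0015,0,0,0],[0.03,0,0,0,0,0,0],[0.03,0,0,0,0,0,0]]]' ; python3 go.py .4644 .0269 .024 94.5
```

```text
t: 7.4
ee_pos: [0.4652, 0.0269, 0.0238]
tool_rot: [0.0, 0.678, 0.735, -0.0]
wrist_force: [-0.7, 0.5, 0.9]
width: 0.0395
gripper_force: 52.2
t 7.4 shift now-axes mm [ 0.1 -0.8 -0.2] turn [-0.01  0.01  0.05] shift target-axes mm [ 0.1 -0.8 -0.2]
```

```bash
python3 -m inch '[[[0.044,0,0,0.0005,0,0,0],[0.05,0,0,0,0,0,0],[0.06,0,0,0,0,0,0],[0.085,0,0,0,0,0,0],[0.085,0,0,-0.01,0,0,0],[0.085,0,0,-0.03,0,0,0],[0.085,0,0,-0.03,0,0,0],[0.085,0,0,-0.035,0,0,0]]]' ; python3 go.py .6585 .0508 .13 81.2
```

```text
t: 8.2
ee_pos: [0.4647, 0.0269, 0.1294]
tool_rot: [-0.0, 0.678, 0.735, -0.0]
wrist_force: [0.9, -0.0, 0.6]
width: 0.085
gripper_force: 0.0
t 8.2 shift now-axes mm [  8.4 195.1  -0.8] turn [-0.06  0.   13.35] shift target-axes mm [ 53.3 187.9  -0.6]
```

```bash
python3 -m inch '[[[0.085,0,0,0,0,0,6.7],[0.085,0,0,0,0,0,6.7],[0.085,0.01,0.035,0,0,0,0],[0.085,0.013,0.045,0,0,0,0],[0.085,0.013,0.045,0,0,0,0],[0.085,0.012,0.042,0,0,0,0],[0.085,0.005,0.02,0,0,0,0],[0.085,0,0,0,0,0,0]]]' ; python3 go.py .6585 .0508 .045 81.2
```

```text
t: 9.0
ee_pos: [0.6603, 0.0506, 0.1279]
tool_rot: [0.0, 0.759, 0.651, 0.0]
wrist_force: [-0.6, -0.7, -0.2]
width: 0.0848
gripper_force: 0.0
t 9.0 shift now-axes mm [-0.1 -1.9 82.9] turn [ 0.03 -0.   -0.04] shift target-axes mm [-0.1 -1.8 82.9]
```

```bash
python3 -m inch '[[[0.085,0,0,0.02,0,0,0],[0.085,0,0,0.03,0,0,0],[0.085,0,0,0.02,0,0,0],[0.085,0,0,0.013,0,0,0],[0.085,0,0,0,0,0,0],[0.015,0,0,0,0,0,0],[0.015,0,0,0,0,0,0],[0.015,0,0,0,0,0,0]]]' 50;python3 -m inch '[[[0.015,0,0,0,0,0,0],[0.015,0,0,0,0,0,0],[0.015,0,0,0,0,0,0],[0.015,0,0,0,0,0,0],[0.015,0,0,0,0,0,0],[0.015,0,0,0,0,0,0]]]' ; python3 go.py .6585 .0508 .045 81.2
```

```text
t: 9.8
ee_pos: [0.6592, 0.0504, 0.0473]
tool_rot: [0.001, 0.76, 0.65, 0.001]
wrist_force: [0.4, -0.1, 0.1]
width: 0.0432
gripper_force: 0.0
t: 10.4
ee_pos: [0.6589, 0.0504, 0.0463]
tool_rot: [0.001, 0.76, 0.65, 0.001]
wrist_force: [1.4, -0.1, 5.6]
width: 0.0232
gripper_force: 48.9
t 10.4 shift now-axes mm [ 0.3 -0.4  1.3] turn [ 0.11 -0.01 -0.06] shift target-axes mm [ 0.4 -0.4  1.3]
```

```bash
python3 -m inch '[[[0.015,0,0,-0.01,0,0,0],[0.015,0,0,-0.03,0,0,0],[0.015,0,0,-0.03,0,0,0],[0.015,0,0,-0.005,0,0,0],[0.015,0,0,0,0,0,-6.6],[0.015,0,0,0,0,0,-6.6],[0.015,0,0,0,0,0,0]]]' ; python3 go.py .4697 -.0409 .1 94.5
```

```text
t: 11.1
ee_pos: [0.657, 0.0505, 0.1181]
tool_rot: [-0.001, 0.68, 0.733, -0.001]
wrist_force: [-0.5, -0.3, -1.6]
width: 0.0228
gripper_force: 49.0
t 11.1 shift now-axes mm [ -77.  -193.6   18.8] turn [-0.22 -0.02 -0.16] shift target-axes mm [ -76.4 -193.9   18.1]
```

```bash
python3 -m inch '[[[0.015,-0.01,-0.026,0,0,0,0],[0.015,-0.016,-0.04,0,0,0,0],[0.015,-0.017,-0.042,0,0,0,0],[0.015,-0.017,-0.042,0,0,0,0],[0.015,-0.012,-0.03,0,0,0,0],[0.015,-0.004,-0.012,0.01,0,0,0],[0.015,0,0,0,0,0,0],[0.015,0,0,0,0,0,0]]]' ; python3 go.py .4697 -.0409 .0463 94.5
```

```text
t: 11.9
ee_pos: [0.4723, -0.0397, 0.1097]
tool_rot: [-0.0, 0.68, 0.733, -0.0]
wrist_force: [-0.3, -0.8, -0.6]
width: 0.023
gripper_force: 49.5
t 11.9 shift now-axes mm [-1.  -2.6 63.4] turn [-0.04 -0.03 -0.25] shift target-axes mm [-1.  -2.7 63.4]
```

```bash
python3 -m inch '[[[0.015,-0.001,-0.002,0.015,0,0,0],[0.015,0,0,0.025,0,0,0],[0.015,0,0,0.013,0,0,0],[0.015,0,0,0.005,0,0,0],[0.015,0,0,0,0,0,0],[0.015,0,0,0,0,0,0]]]' ; python3 go.py .4697 -.0409 .0463 94.5
```

```text
t: 12.5
ee_pos: [0.4715, -0.0411, 0.0531]
tool_rot: [0.001, 0.68, 0.733, 0.0]
wrist_force: [0.3, 0.4, -1.8]
width: 0.0226
gripper_force: 49.5
t 12.5 shift now-axes mm [ 0.3 -1.8  6.8] turn [ 0.08  0.03 -0.15] shift target-axes mm [ 0.3 -1.8  6.8]
```

```bash
python3 -m inch '[[[0.015,0,0,0.003,0,0,0],[0.015,0,0,0.002,0,0,0],[0.015,0,0,0.001,0,0,0],[0.015,0,0,0,0,0,0],[0.015,0,0,0,0,0,0]]]' ; python3 go.py .4697 -.0409 .0463 94.5
```

```text
t: 13.0
ee_pos: [0.4706, -0.0411, 0.0464]
tool_rot: [0.0, 0.68, 0.733, 0.0]
wrist_force: [-0.3, -0.2, -1.0]
width: 0.023
gripper_force: 49.5
t 13.0 shift now-axes mm [ 0.3 -0.9  0.1] turn [ 0.01  0.01 -0.16] shift target-axes mm [ 0.3 -0.9  0.1]
```

```bash
python3 -m inch '[[[0.015,0,0,0.0007,0,0,0],[0.015,0,0,0,0,0,0],[0.015,0,0,0,0,0,0]]]';python3 -m inch '[[[0.015,0,0,0.0006,0,0,0],[0.015,0,0,0,0,0,0],[0.015,0,0,0,0,0,0]]]'
```

```text
t: 13.3
ee_pos: [0.4708, -0.0411, 0.0462]
tool_rot: [0.0, 0.68, 0.733, 0.0]
wrist_force: [-2.5, 0.5, 3.9]
width: 0.0228
gripper_force: 49.9
t: 13.6
ee_pos: [0.4708, -0.0411, 0.0462]
tool_rot: [0.0, 0.68, 0.733, 0.0]
wrist_force: [-2.3, -0.0, 7.7]
width: 0.0224
gripper_force: 50.4
```

Contact with the floor shows as +7.7 N, so I'll release and rise.

```bash
python3 -m inch '[[[0.028,0,0,0,0,0,0],[0.035,0,0,0,0,0,0],[0.05,0,0,0,0,0,0],[0.085,0,0,0,0,0,0],[0.085,0,0,-0.01,0,0,0],[0.085,0,0,-0.03,0,0,0],[0.085,0,0,-0.03,0,0,0],[0.085,0,0,-0.02,0,0,0]]]' ; python3 -m inch '[[[0.085,0,0,0,0,0,6.7],[0.085,0,0,0,0,0,6.7],[0.085,0,0,0,0,0,0]]]'; python3 go.py .661 .1197 .135 81.2
```

```text
t: 14.4
ee_pos: [0.4716, -0.0412, 0.1381]
tool_rot: [0.002, 0.68, 0.733, 0.001]
wrist_force: [0.2, 0.1, 0.2]
width: 0.0851
gripper_force: 0.0
t: 14.7
ee_pos: [0.4708, -0.0411, 0.136]
tool_rot: [0.001, 0.761, 0.649, 0.0]
wrist_force: [-0.0, 0.2, -1.1]
width: 0.0851
gripper_force: 0.0
t 14.7 shift now-axes mm [188.7 162.5   1.2] turn [ 0.08  0.01 -0.24] shift target-axes mm [188.  163.3   1. ]
```

```bash
python3 -m inch '[[[0.085,0.024,0.02,0,0,0,0],[0.085,0.034,0.03,0,0,0,0],[0.085,0.034,0.03,0,0,0,0],[0.085,0.034,0.03,0,0,0,0],[0.085,0.034,0.03,0,0,0,0],[0.085,0.022,0.018,0,0,0,0],[0.085,0.006,0.005,0,0,0,0],[0.085,0,0,0,0,0,0]]]' ; python3 go.py .661 .1197 .025 81.2
```

```text
t: 15.5
ee_pos: [0.6612, 0.1195, 0.1343]
tool_rot: [-0.0, 0.76, 0.65, -0.001]
wrist_force: [-0.2, -1.1, -0.7]
width: 0.0854
gripper_force: 0.0
t 15.5 shift now-axes mm [ 2.000e-01 -1.000e-01  1.093e+02] turn [-0.07  0.04 -0.1 ] shift target-axes mm [ 1.000e-01 -2.000e-01  1.093e+02]
```

```bash
python3 -m inch '[[[0.085,0,0,0.02,0,0,0],[0.085,0,0,0.035,0,0,0],[0.085,0,0,0.03,0,0,0],[0.085,0,0,0.018,0,0,0],[0.085,0,0,0.006,0,0,0],[0.085,0,0,0,0,0,0],[0.085,0,0,0,0,0,0],[0.085,0,0,0,0,0,0]]]';python3 -m inch '[[[0.035,0,0,0,0,0,0],[0.035,0,0,0,0,0,0],[0.035,0,0,0,0,0,0],[0.035,0,0,0,0,0,0],[0.035,0,0,0,0,0,0],[0.035,0,0,0,0,0,0],[0.035,0,0,0,0,0,0],[0.035,0,0,0,0,0,0]]]' 50; python3 go.py .661 .1197 .025 81.2
```

```text
t: 16.3
ee_pos: [0.6623, 0.1188, 0.0284]
tool_rot: [0.001, 0.761, 0.649, 0.001]
wrist_force: [0.4, -0.3, 0.8]
width: 0.0851
gripper_force: 0.0
t: 17.1
ee_pos: [0.6617, 0.1191, 0.0269]
tool_rot: [0.0, 0.761, 0.649, 0.001]
wrist_force: [0.5, 0.2, 5.8]
width: 0.0431
gripper_force: 51.2
t 17.1 shift now-axes mm [ 0.5 -0.8  1.9] turn [ 0.09 -0.02 -0.25] shift target-axes mm [ 0.5 -0.8  1.9]
```

```bash
python3 -m inch '[[[0.035,0,0,-0.01,0,0,0],[0.035,0,0,-0.03,0,0,0],[0.035,0,0,-0.04,0,0,0],[0.035,0,0,-0.03,0,0,0],[0.035,0,0,-0.005,0,0,0],[0.035,0,0,0,0,0,-6.5],[0.035,0,0,0,0,0,-6.5],[0.035,0,0,0,0,0,0]]]' ; python3 go.py .475 -.1087 .13 94.5
```

```text
t: 17.9
ee_pos: [0.6596, 0.1189, 0.138]
tool_rot: [-0.002, 0.682, 0.731, -0.002]
wrist_force: [-0.5, -0.4, -1.3]
width: 0.0431
gripper_force: 52.1
t 17.9 shift now-axes mm [-214.3 -199.7    9.1] turn [-0.31  0.01 -0.56] shift target-axes mm [-212.4 -201.9    8. ]
```

```bash
python3 -m inch '[[[0.035,-0.02,-0.018,0,0,0,-0.5],[0.035,-0.034,-0.033,0,0,0,0],[0.035,-0.034,-0.033,0,0,0,0],[0.035,-0.034,-0.033,0,0,0,0],[0.035,-0.034,-0.033,0,0,0,0],[0.035,-0.032,-0.03,0,0,0,0],[0.035,-0.018,-0.015,0,0,0,0],[0.035,-0.006,-0.005,0,0,0,0]]]' ;  python3 -m inch '[[[0.035,0,0,0,0,0,0],[0.035,0,0,0,0,0,0]]]';python3 go.py .475 -.1087 .0265 94.5
```

```text
t: 18.7
ee_pos: [0.4756, -0.1092, 0.1395]
tool_rot: [-0.001, 0.681, 0.732, -0.001]
wrist_force: [0.6, -0.2, -0.8]
width: 0.0431
gripper_force: 52.1
t: 18.9
ee_pos: [0.4782, -0.107, 0.1404]
tool_rot: [-0.001, 0.679, 0.734, 0.0]
wrist_force: [0.2, 0.7, -1.2]
width: 0.0429
gripper_force: 52.1
t 18.9 shift now-axes mm [ -1.6  -3.3 113.9] turn [-0.03 -0.06 -0.08] shift target-axes mm [ -1.4  -3.3 113.9]
```

```bash
python3 -m inch '[[[0.035,-0.001,-0.003,0.02,0,0,0],[0.035,0,0,0.035,0,0,0],[0.035,0,0,0.03,0,0,0],[0.035,0,0,0.015,0,0,0],[0.035,0,0,0.006,0,0,0],[0.035,0,0,0,0,0,0],[0.035,0,0,0,0,0,0]]]' ;python3 go.py .475 -.1087 .0265 94.5
```

```text
t: 19.6
ee_pos: [0.4762, -0.1088, 0.036]
tool_rot: [0.001, 0.679, 0.734, 0.0]
wrist_force: [-0.6, 0.4, -0.4]
width: 0.0431
gripper_force: 52.1
t 19.6 shift now-axes mm [ 0.2 -1.3  9.5] turn [ 0.1   0.04 -0.01] shift target-axes mm [ 0.2 -1.2  9.5]
```

```bash
python3 -m inch '[[[0.035,0,-0.001,0.004,0,0,0],[0.035,0,0,0.003,0,0,0],[0.035,0,0,0.001,0,0,0],[0.035,0,0,0,0,0,0],[0.035,0,0,0,0,0,0]]]' ;python3 -m inch '[[[0.035,0,0,0.0006,0,0,0],[0.035,0,0,0,0,0,0],[0.035,0,0,0,0,0,0]]]';python3 -m inch '[[[0.035,0,0,0.0006,0,0,0],[0.035,0,0,0,0,0,0],[0.035,0,0,0,0,0,0]]]'
```

```text
t: 20.1
ee_pos: [0.4741, -0.1091, 0.0271]
tool_rot: [0.0, 0.679, 0.734, 0.0]
wrist_force: [-0.1, -0.4, -1.2]
width: 0.0429
gripper_force: 52.1
t: 20.4
ee_pos: [0.4743, -0.1092, 0.0268]
tool_rot: [0.0, 0.679, 0.734, 0.0]
wrist_force: [-0.5, -0.1, 1.2]
width: 0.0428
gripper_force: 52.5
t: 20.7
ee_pos: [0.4743, -0.1092, 0.0268]
tool_rot: [0.0, 0.679, 0.734, 0.0]
wrist_force: [-1.4, -0.1, 5.8]
width: 0.0427
gripper_force: 52.7
```

Floor contact again, so I'll release the jar and go for the dropper.

```bash
python3 -m inch '[[[0.048,0,0,0,0,0,0],[0.055,0,0,0,0,0,0],[0.07,0,0,0,0,0,0],[0.085,0,0,0,0,0,0],[0.085,0,0,-0.02,0,0,0],[0.085,0,0,-0.04,0,0,0],[0.085,0,0,-0.04,0,0,0],[0.085,0,0,-0.02,0,0,0]]]' ; python3 -m inch '[[[0.085,0,0,0,0,0,6.7],[0.085,0,0,0,0,0,6.7],[0.085,0,0,0,0,0,0]]]'; python3 go.py .676 .185 .147 81.2
```

```text
t: 21.5
ee_pos: [0.4757, -0.1096, 0.1498]
tool_rot: [0.003, 0.679, 0.734, 0.001]
wrist_force: [-0.4, 0.2, 0.2]
width: 0.0855
gripper_force: 0.0
t: 21.8
ee_pos: [0.4741, -0.1091, 0.1459]
tool_rot: [0.0, 0.76, 0.65, 0.0]
wrist_force: [-0.2, -0.1, -0.2]
width: 0.0851
gripper_force: 0.0
t 21.8 shift now-axes mm [321.8 153.8  -1. ] turn [ 0.02  0.01 -0.14] shift target-axes mm [321.5 154.5  -1.1]
```

```bash
python3 -m inch '[[[0.085,0.038,0.018,0,0,0,0],[0.085,0.042,0.02,0,0,0,0],[0.085,0.042,0.02,0,0,0,0],[0.085,0.042,0.02,0,0,0,0],[0.085,0.042,0.02,0,0,0,0],[0.085,0.042,0.02,0,0,0,0],[0.085,0.042,0.02,0,0,0,0],[0.085,0.022,0.012,0,0,0,0]]]'; python3 -m inch '[[[0.085,0.01,0.005,0,0,0,0],[0.085,0,0,0,0,0,0],[0.085,0,0,0,0,0,0]]]';python3 go.py .676 .185 .034 81.2
```

```text
t: 22.6
ee_pos: [0.6716, 0.1794, 0.1444]
tool_rot: [-0.001, 0.758, 0.652, -0.0]
wrist_force: [0.1, -0.2, 1.0]
width: 0.0854
gripper_force: 0.0
t: 22.9
ee_pos: [0.6768, 0.1838, 0.1454]
tool_rot: [-0.0, 0.76, 0.65, -0.001]
wrist_force: [0.6, -0.6, 0.7]
width: 0.0848
gripper_force: 0.0
t 22.9 shift now-axes mm [  1.2  -0.8 111.4] turn [-0.06  0.07 -0.15] shift target-axes mm [  1.1  -0.9 111.4]
```

```bash
python3 - <<'E'
from h import *
a=C["top"]["img"][140:340,160:460,::-1];b=C["scene"]["img"][120:350,250:430,::-1]
f=lambda im,k:cv2.convertScaleAbs(cv2.resize(im,None,fx=k,fy=k),alpha=1.8)
A=f(a,1.5);B=f(b,1.95)
H=max(A.shape[0],B.shape[0]);p=lambda i:cv2.copyMakeBorder(i,0,H-i.shape[0],0,0,0)
im=np.hstack([p(A),p(B)][:2]);print(im.shape);cv2.imwrite("pics/m1.png",im[:600,:800])
E
```

```text
(448, 801, 3)
```

View pics/m1.png

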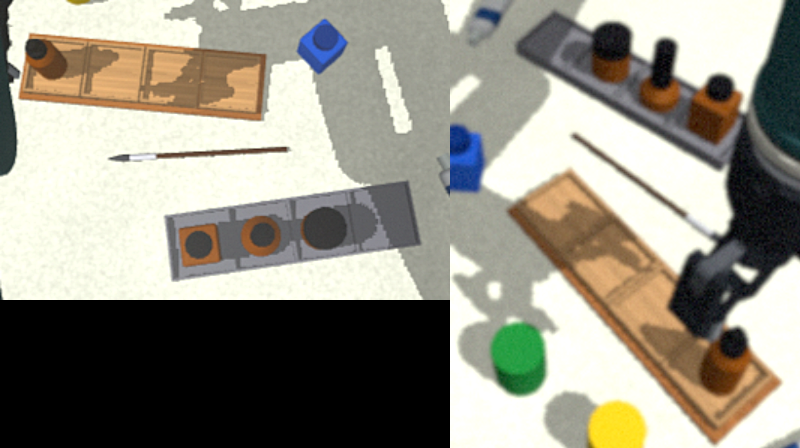

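The three placed bottles stand upright in the right order: square (200,245), tallcap (262,235), jar (325,228). The dropper is still in its seat at (45,60). I'll check that the gripper is really over it.

```bash
python3 - <<'E'
from h import *
p=get_state()["ee_pos"];print(p)
for n,o,k,sx in(("top",(160,140),1.5,0),("scene",(250,120),1.95,450)):
    for z in(p[2],.102,.01):
        q=px(n,[p[0],p[1],z]);print(n,z,q.round(1),((q-o)*k+[sx,0]).round())
E
```

```text
[0.67695348 0.18350369 0.14635134]
top 0.14635134206399045 [174.9 159.9] [22. 30.]
top 0.102 [183.6 168.8] [35. 43.]
top 0.01 [198.5 184.2] [58. 66.]
scene 0.14635134206399045 [401.2 272.8] [745. 298.]
scene 0.102 [395.3 286.5] [733. 325.]
scene 0.01 [385.2 309.9] [714. 370.]
```

The projections agree with the picture: the TCP sits at (745,298) between the fingers, directly above the bulb. I'll descend.

```bash
python3 -m inch '[[[0.085,0.001,0,0.02,0,0,0],[0.085,0,0,0.035,0,0,0],[0.085,0,0,0.03,0,0,0],[0.085,0,0,0.02,0,0,0],[0.085,0,0,0.004,0,0,0],[0.085,0,0,0,0,0,0],[0.085,0,0,0,0,0,0],[0.085,0,0,0,0,0,0]]]';python3 -m inch '[[[0.025,0,0,0,0,0,0],[0.025,0,0,0,0,0,0],[0.025,0,0,0,0,0,0],[0.025,0,0,0,0,0,0],[0.025,0,0,0,0,0,0],[0.025,0,0,0,0,0,0],[0.025,0,0,0,0,0,0],[0.025,0,0,0,0,0,0]]]' 50;python3 -m inch '[[[0.025,0,0,0,0,0,0],[0.025,0,0,0,0,0,0]]]'; python3 go.py .676 .185 .034 81.2
```

```text
t: 23.9
ee_pos: [0.6788, 0.186, 0.0394]
tool_rot: [0.001, 0.76, 0.65, 0.002]
wrist_force: [0.3, -0.2, 0.6]
width: 0.0851
gripper_force: 0.0
t: 24.7
ee_pos: [0.6777, 0.186, 0.0372]
tool_rot: [0.0, 0.76, 0.65, 0.0]
wrist_force: [-0.6, -0.0, 3.4]
width: 0.0328
gripper_force: 49.9
t: 24.9
ee_pos: [0.6777, 0.186, 0.0372]
tool_rot: [0.0, 0.76, 0.65, 0.0]
wrist_force: [-0.3, 0.4, 3.6]
width: 0.0326
gripper_force: 49.9
t 24.9 shift now-axes mm [-1.2 -1.6  3.2] turn [ 0.05 -0.01 -0.15] shift target-axes mm [-1.2 -1.6  3.2]
```

```bash
python3 -m inch '[[[0.025,0,0,-0.01,0,0,0],[0.025,0,0,-0.03,0,0,0],[0.025,0,0,-0.04,0,0,0],[0.025,0,0,-0.03,0,0,0],[0.025,0,0,-0.005,0,0,0],[0.025,0,0,0,0,0,-6.6],[0.025,0,0,0,0,0,-6.6],[0.025,0,0,0,0,0,0]]]' ; python3 go.py .4803 -.1765 .147 94.5
```

```text
t: 25.7
ee_pos: [0.6765, 0.1857, 0.1497]
tool_rot: [-0.001, 0.68, 0.733, -0.001]
wrist_force: [-0.3, -0.3, 0.1]
width: 0.0327
gripper_force: 49.7
t 25.7 shift now-axes mm [-346.7 -222.4    3.7] turn [-0.2   0.03 -0.26] shift target-axes mm [-345.7 -224.     2.7]
```

```bash
python3 -m inch '[[[0.025,-0.023,-0.015,0,0,0,0],[0.025,-0.04,-0.026,0,0,0,0],[0.025,-0.04,-0.026,0,0,0,0],[0.025,-0.04,-0.026,0,0,0,0],[0.025,-0.04,-0.026,0,0,0,0],[0.025,-0.04,-0.026,0,0,0,0],[0.025,-0.04,-0.026,0,0,0,0],[0.025,-0.04,-0.026,0,0,0,0]]]' ;  python3 -m inch '[[[0.025,-0.03,-0.018,0,0,0,0],[0.025,-0.012,-0.008,0,0,0,0],[0.025,0,0,0,0,0,0],[0.025,0,0,0,0,0,0],[0.025,0,0,0,0,0,0]]]';python3 go.py .4803 -.1765 .0365 94.5
```

```text
t: 26.5
ee_pos: [0.5016, -0.1321, 0.1507]
tool_rot: [-0.001, 0.681, 0.732, -0.0]
wrist_force: [1.4, -0.8, -0.8]
width: 0.0323
gripper_force: 49.9
t: 27.0
ee_pos: [0.4812, -0.1733, 0.1515]
tool_rot: [-0.0, 0.68, 0.733, 0.0]
wrist_force: [-1.0, -0.4, -0.0]
width: 0.0326
gripper_force: 49.9
t 27.0 shift now-axes mm [ -3.2  -1.1 115. ] turn [-0.   -0.05 -0.17] shift target-axes mm [ -3.1  -1.2 115. ]
```

```bash
python3 -m inch '[[[0.025,-0.003,-0.001,0.02,0,0,0],[0.025,0,0,0.035,0,0,0],[0.025,0,0,0.03,0,0,0],[0.025,0,0,0.015,0,0,0],[0.025,0,0,0.008,0,0,0],[0.025,0,0,0,0,0,0],[0.025,0,0,0,0,0,0]]]' ;python3 go.py .4803 -.1765 .0372 94.5
```

```text
t: 27.7
ee_pos: [0.4809, -0.1775, 0.0448]
tool_rot: [0.001, 0.68, 0.733, 0.0]
wrist_force: [0.4, -0.1, 0.0]
width: 0.0328
gripper_force: 49.8
t 27.7 shift now-axes mm [ 1.1 -0.5  7.6] turn [ 0.09  0.05 -0.19] shift target-axes mm [ 1.1 -0.5  7.6]
```

```bash
python3 -m inch '[[[0.025,0,0,0.003,0,0,0],[0.025,0,0,0.0025,0,0,0],[0.025,0,0,0,0,0,0],[0.025,0,0,0,0,0,0],[0.025,0,0,0,0,0,0]]]' ;python3 -m inch '[[[0.025,0,0,0.0006,0,0,0],[0.025,0,0,0,0,0,0],[0.025,0,0,0,0,0,0]]]'
```

```text
t: 28.2
ee_pos: [0.4799, -0.1779, 0.0386]
tool_rot: [0.0, 0.68, 0.733, 0.0]
wrist_force: [0.5, -0.7, -0.5]
width: 0.0325
gripper_force: 49.8
t: 28.5
ee_pos: [0.4798, -0.1778, 0.0377]
tool_rot: [0.0, 0.68, 0.733, -0.0]
wrist_force: [-0.4, 0.7, -0.3]
width: 0.0325
gripper_force: 49.8
```

```bash
python3 -m inch '[[[0.025,0,0,0.0007,0,0,0],[0.025,0,0,0,0,0,0],[0.025,0,0,0,0,0,0]]]' ;python3 -m inch '[[[0.025,0,0,0.0007,0,0,0],[0.025,0,0,0,0,0,0],[0.025,0,0,0,0,0,0]]]'
```

```text
t: 28.8
ee_pos: [0.4799, -0.1778, 0.0372]
tool_rot: [0.0, 0.68, 0.733, 0.0]
wrist_force: [0.0, -0.1, 0.9]
width: 0.0327
gripper_force: 49.9
t: 29.1
ee_pos: [0.48, -0.1779, 0.0371]
tool_rot: [0.0, 0.68, 0.733, -0.0]
wrist_force: [-2.1, 0.5, 5.4]
width: 0.0323
gripper_force: 50.4
```

Contact. I'll release the dropper, rise clear and check.

```bash
python3 -m inch '[[[0.038,0,0,0,0,0,0],[0.045,0,0,0,0,0,0],[0.06,0,0,0,0,0,0],[0.085,0,0,0,0,0,0],[0.085,0,0,-0.02,0,0,0],[0.085,0,0,-0.04,0,0,0],[0.085,0,0,-0.04,0,0,0],[0.085,0,0,-0.04,0,0,0]]]' ; python3 -m inch '[[[0.085,0,0,-0.03,0,0,0],[0.085,-0.04,0,0,0,0,0],[0.085,-0.045,0,0,0,0,0],[0.085,-0.045,0,0,0,0,0],[0.085,-0.045,0,0,0,0,0],[0.085,-0.02,0,0,0,0,0],[0.085,0,0,0,0,0,0],[0.085,0,0,0,0,0,0]]]'
python3 - <<'E'
from h import *
a=C["top"]["img"][240:340,255:460,::-1];b=C["scene"]["img"][100:240,260:440,::-1]
f=lambda im,k:cv2.convertScaleAbs(cv2.resize(im,None,fx=k,fy=k),alpha=1.8)
A=f(a,3);B=f(b,1.9)
W=max(A.shape[1],B.shape[1]);p=lambda i:cv2.copyMakeBorder(i,0,0,0,W-i.shape[1],0)
cv2.imwrite("pics/f1.png",np.vstack([p(A),p(B)]))
E
```

```text
t: 29.9
ee_pos: [0.4795, -0.1776, 0.1774]
tool_rot: [-0.0, 0.68, 0.733, -0.0]
wrist_force: [0.9, -0.1, -0.1]
width: 0.0848
gripper_force: 0.0
t: 30.7
ee_pos: [0.4941, -0.3719, 0.2057]
tool_rot: [-0.001, 0.681, 0.733, 0.0]
wrist_force: [-0.3, 1.3, 0.1]
width: 0.0846
gripper_force: 0.0
```

View pics/f1.png

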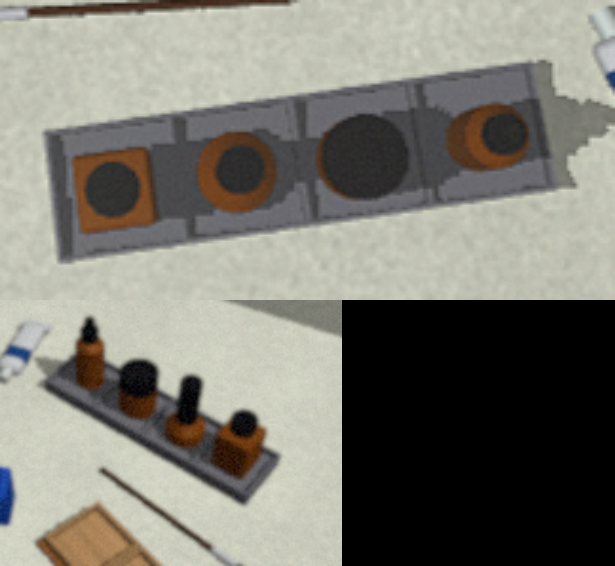

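All four stand upright, one to a compartment: square (113,190), tallcap (238,170), jar (365,157), dropper (490,138). The brush is untouched and the gripper is clear.

```bash
python3 -c "from station import hand_in;print(hand_in())"
```

```text
the job is handed in; nothing more can be done
None
```

I moved all four bottles into the grey rack in reverse order (from the left in the top view: square, tallcap, jar, dropper). They stand upright and free with the gripper clear, and I handed the job in at about 31 s.

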